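# Lock a carton in the labelling jig

## Task

Get the carton ready for labelling without picking anything up: first, with the jaw still open, push the blue-and-white carton in the jig back with the fingertips until its long side lies flat against the aluminium rear fence. Then press the jig's red spring button down through the window of the blue sliding jaw and, while it is held down, slide the jaw over it towards the carton, until the carton is closed in against the fixed jaw at the other end and the button has sprung fully up again behind the jaw. Leave the other things on the bench alone.

Things in the scene. Friction and masses are not known exactly. Their poses are not given: they have to be found in the camera images.
- jig: Carton jig, fixed: plywood base 130 (x) x 257 (y) x 15 mm high. Origin: centre of its underside, on the bench; +x points to the fence (away from the robot), +y along the fence from the sliding jaw to the fixed jaw. 'Jig x, y' below are in this frame, in mm. The low-x side is open. The jaw tracks are flush with the base.
- fence (a point): Middle of the foot of the aluminium rear fence's upright face, level with the base's top (15 mm above the bench). The face lies at jig x = 45, from y = -52 to 122, and is 30 mm high above the base.
- fixed_jaw (a point): Middle of the face of the dark fixed jaw that the carton meets, at jig x = 14, y = 110. The jaw reaches from jig x = -14 to 42 and is 28 mm high above the base.
- carton: Blue-and-white printed carton, 62 (x) x 100 (y) x 35 mm high, about 0.12 kg (varies), loose on the base. Origin: centre of its underside; +x points roughly to the fence. It starts 20 to 35 mm short of the fence, up to 0.2 rad askew. Flat against the fence its centre is at jig x = 14; closed in against the fixed jaw at jig y = 57 to 60.
- jaw (a joint): Travel of the blue sliding jaw (m) along jig +y: 0 to 0.003 at the start (open), end stop at 0.057 (closed: 100.7 mm between the jaws). Friction about 1 N. While up, the button stands in the jaw's window and lets it move no further than 0.008; past 0.054 the button springs up behind the jaw's rear edge and keeps it from sliding back.
- jaw_window (a point): Centre of the window in the sliding jaw, level with its plate's top (26 mm above the bench); moves with the jaw. Jaw: 56 (x) x 70 mm (y), plate 6 mm thick, underside 5 mm above the base. Window: 44 (x) x 40 mm (y). At its -y end the plate's rear bridge, 16 mm long, keeps the button down while passing over it.
- jaw_wall (a point): Middle of the upright wall at the +y end of the window, which a fingertip in the window can push along jig +y; 26 mm above the bench; moves with the jaw, 20 mm from the window's centre (jig y = -61.5 plus the travel). It is the back of the jaw block, 14 mm thick, 56 mm wide, top 49 mm above the bench; the block's other face meets the carton.
- button (a joint): How far the red spring button is pressed (m): 0 up, 0.016 flush with the base. Spring: about 3 N at first touch, 8 N fully down. The jaw can pass over it when pressed more than 0.0115.
- button_top (a point): Centre of the top of the round red button, 30 mm across; 31 mm above the bench when up (5 mm above the jaw's plate). It moves only straight up and down, at jig x = 14, y = -78.5.
- stamp: Wooden hand stamp with a red turned knob, 28 x 62 x 77 mm high, behind the fence. Origin: centre of its underside. Bystander.
- label_roll: White label roll standing on its face, 62 mm across, 51 mm high, behind the fence. Origin: centre of its underside. Bystander.
- next_carton: Red-and-white carton, 55 x 85 x 40 mm high, on the bench beyond the fixed jaw. Origin: centre of its underside. Bystander.
Not all that is in view belongs to the job. Leave any green look-alike of the carton alone.

How it is judged:
By the outcome, as a careful person would: the job done as asked, in the order asked, and still so for the second after the job is handed in, with the robot touching nothing.
It also fails if it takes over 40 s, if anything falls off the work surface, if the arm or the gripper's body presses on something with over 40 N, if the wrist force passes 120 N, or if a joint passes its speed limit or range.

## Robot

A 6-joint arm with a two-finger parallel gripper is mounted at the origin on a cart in front of the work surface, level with it; the furniture and walls round the work are solid. World frame = base frame: x ahead of the robot, y to its left, z up, the work surface at z = 0. Lengths are in mm, angles in rad, forces in N, time in s.
With the tool pointing down it reaches from about 300 to 850 mm from the base axis. Payload 4.2 kg.
Tool frame: the origin (TCP) lies at the very end of the fingers, on their centre line; the grasp point (between the pads) lies 19 mm behind it; z points along the fingers, y is the line along which they close (so a half turn about z gives the same grasp; the last joint's range is limited). The gripper opens to 91 mm and grips with 3 to 60 N. Pads are 32 mm wide; open, the fingers measure 118 mm over their backs; the gripper's body (76 mm by 178 mm) begins 60 mm behind the grasp point.
Start: joints at [-1.18, 0.32, 1.565, -0, 1.257, -0.02], TCP at [229.627, -527.176, 213.976] pointing down, gripper open.
Joint ranges: [-3.11, 3.11], [-0.84, 2.01], [0.21, 2.61], [-1.34, 4.49], [0.05, 2.63], [-2.56, 2.56]. Speed limits (rad/s): [2.57, 2.57, 3.14, 3.14, 3.14, 3.14].

## Interface

Orientations are given as [roll, pitch, yaw] about the fixed x, y, z axes, in that order (R = Rz(yaw) Ry(pitch) Rx(roll)).
In Python, from station import sensors, imaging, env gives the robot as it stands.
- The arm moves only by the shell command python3 -m inch 'ROWS' [FORCE]. ROWS is a JSON object whose key "moves" holds a list of rows, 1 to 10 of them, each of 7 numbers: the finger opening in mm, then dx, dy, dz in parts of the range, where 1.0 means 750 mm, then a rotation vector rx, ry, rz in shares of 4 rad (1.0 is 4 rad); each row is the pose to reach, as a shift and turn from the pose commanded when the command began, along the tool's axes at that moment; what a row does not reach only later rows make up. A row lasts 1/8 s, in which the tool goes at most 62.5 mm and 0.188 rad, less where a joint would pass 70% of its speed; a pose out of reach is approached as far as the arm can. The fingers move at their own pace and stop on an object; FORCE is the grip in N (left out, the last holds). Time passes only in rows, so rows that do not move let the fingers close. It prints the time, the measured TCP pose, the force, the opening and the grip force at its end. Input that does not fit is refused with a message, and nothing moves.
- sensors.sense(): the state, without advancing time (a new reading comes with each control period).
- imaging.grab_frame(name): name is "side" or "top" or "wrist"; returns the picture (480x640x3 uint8, blue, green, red); there is no depth.
- imaging.camera_info(name): a dict with "camera_matrix" (3x3 intrinsics, pixels), "D" ([k1, k2, p1, p2, k3] as OpenCV has them; the pictures are not rectified), "view" (4x4, takes a point from world to camera coordinates); the wrist camera has in their place "tool_from_camera" (4x4, takes a point from camera to tool coordinates, whose origin is the TCP and whose axes are the flange's). Camera axes: x right, y down, z forward; pixel columns grow to the right and rows downward; lengths in mm; the calibration is good to about 2 mm. A picture is of the moment at which its call begins: read the wrist's pose just before it. camera_info takes no time and is no camera call.
- env.close_job(): hands the job in; it is judged then, once.
The state is a dict: "clock": time; "q": joint angles; "dq": joint speeds; "joint_torque": joint torques, N m; "tool_pos": TCP position; "tcp_rot": TCP orientation; "contact_force": force on the tool from outside, world axes, zero at the start; "wrist_torque": the same for the moment, N m; "width": finger opening in mm; "gripper_force": force on a finger pad.
Only numpy, scipy, OpenCV 4.12 (cv2) and the standard library are available. Lean on these libraries where they do the work, as an engineer would, in place of code of your own. Each camera call takes 0.05 s, during which the arm holds its last target. There are 200 camera calls.

## Working session

There is one attempt and no reset: what is moved stays moved. The work goes in short steps, Python scripts to look and compute and a shell command to move; the robot and the scene stay as the last step left them, time stands still between calls to the robot, and variables do not carry over. Pictures are saved under pics/ and viewed, at most 10 in all, crops included, and the job is handed in when it is done.

```bash
mkdir -p pics; ls
python3 - <<'E'
from station import sensors, imaging
import cv2, numpy as np
s=sensors.sense(); print({k:np.round(v,3).tolist() for k,v in s.items()})
for n in("top","side"):
    cv2.imwrite(f"pics/{n}0.png",imaging.grab_frame(n)); c=imaging.camera_info(n); print({k:np.round(v,3).tolist() for k,v in c.items() if not isinstance(v,str)})
E
```

```text
pics
{'clock': 0.0, 'q': [-1.18, 0.32, 1.566, -0.0, 1.257, -0.02], 'dq': [0.001, 0.0, -0.0, 0.001, 0.0, 0.0], 'joint_torque': [0.001, -41.245, -23.197, 0.073, 0.045, -0.0], 'tool_pos': [229.419, -526.715, 213.125], 'tcp_rot': [-3.14, -0.0, 0.411], 'contact_force': [0.288, -0.907, 0.5], 'wrist_torque': [-0.012, 0.007, 0.01], 'gripper_force': 0.0, 'width': 91.169}
{'camera_matrix': [[617.002, 0.0, 315.277], [0.0, 617.002, 238.521], [0.0, 0.0, 1.0]], 'D': [-0.09, 0.0, 0.0, 0.0, 0.0], 'view': [[-0.018, -1.0, -0.005, -172.483], [-0.974, 0.019, -0.224, 573.829], [0.224, 0.001, -0.974, 1195.406], [0.0, 0.0, 0.0, 1.0]]}
{'camera_matrix': [[444.545, 0.0, 317.202], [0.0, 444.545, 238.577], [0.0, 0.0, 1.0]], 'D': [-0.087, 0.0, 0.0, 0.0, 0.0], 'view': [[0.998, 0.057, 0.01, -529.412], [0.044, -0.649, -0.76, -109.499], [-0.037, 0.759, -0.65, 1061.568], [0.0, 0.0, 0.0, 1.0]]}
```

View pics/top0.png

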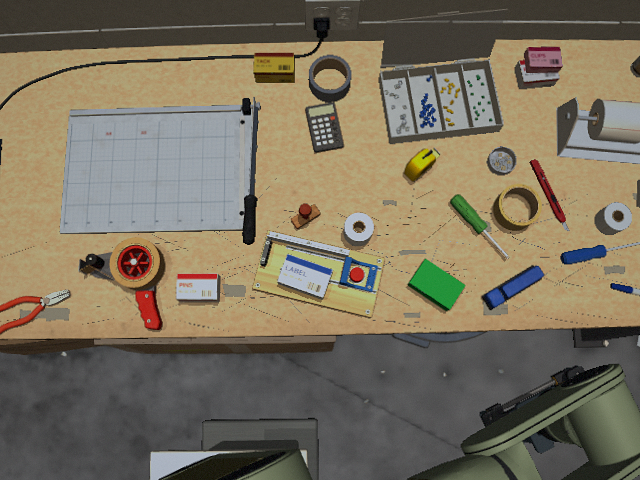

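View pics/side0.png

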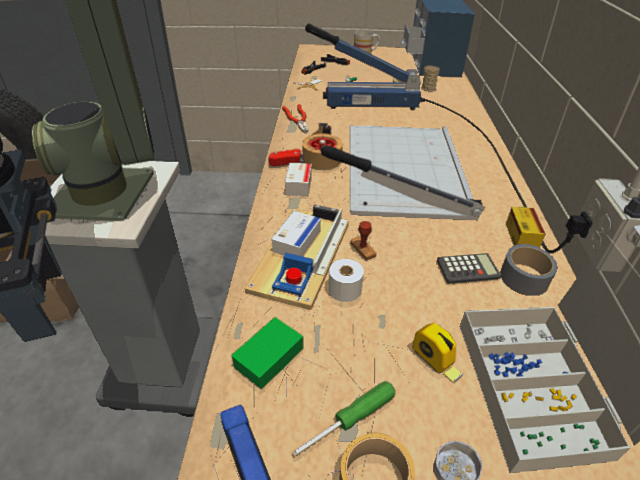

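The jig is at top (320,275) / side (300,260). Candidates for the carton are blue-and-white top (305,276), green (436,285) and red-and-white (198,287). The blue-and-white one in the jig fits the description, and the green one is the look-alike. I'll confirm that with an enlarged crop and measure.

```bash
cat > h.py <<'E'
from station import sensors, imaging
import cv2, numpy as np
from scipy.spatial.transform import Rotation as Ro
def cam(n,s=None):
    c=imaging.camera_info(n); K=np.array(c["camera_matrix"]);D=np.array(c["D"])
    if n=="wrist":
        T=np.eye(4);T[:3,:3]=Ro.from_euler("xyz",s["tcp_rot"]).as_matrix();T[:3,3]=s["tool_pos"]
        V=np.linalg.inv(T@np.array(c["tool_from_camera"]))
    else: V=np.array(c["view"])
    return K,D,V
def plane(cm,px,z):
    K,D,V=cm; p=cv2.undistortPoints(np.array(px,float).reshape(-1,1,2),K,D)[:,0]
    d=np.c_[p,np.ones(len(p))]@V[:3,:3]; o=-V[:3,:3].T@V[:3,3]
    return o+d*((z-o[2])/d[:,2])[:,None]
def proj(cm,P):
    K,D,V=cm; return cv2.projectPoints(np.array(P,float),cv2.Rodrigues(V[:3,:3])[0],V[:3,3],K,D)[0][:,0]
def blob(im,lo,hi,roi):
    x0,y0,x1,y1=roi; h=cv2.cvtColor(im,cv2.COLOR_BGR2HSV); m=np.zeros(h.shape[:2],np.uint8)
    m[y0:y1,x0:x1]=cv2.inRange(h,lo,hi)[y0:y1,x0:x1]
    return m
E
python3 - <<'E'
from h import *
out=[]
for n,roi in(("top",(240,220,400,330)),("side",(235,195,365,310))):
    im=cv2.imread(f"pics/{n}0.png"); cm=cam(n)
    r=blob(im,(0,150,120),(8,255,255),roi)
    cs=cv2.findContours(r,0,2)[0]; c=max(cs,key=cv2.contourArea); e=cv2.fitEllipse(c); print(n,"button",e,plane(cm,e[0],31).round(1))
    x0,y0,x1,y1=roi; crop=cv2.resize(im[y0:y1,x0:x1],None,fx=4.8,fy=4.8,interpolation=cv2.INTER_CUBIC)
    cv2.imwrite(f"pics/{n}_crop.png",crop); print(crop.shape)
E
```

```text
top button ((356.7275390625, 273.73968505859375), (12.832701683044434, 13.1039400100708), 122.69828796386719) [[ 501.7 -267.7   31. ]]
(528, 768, 3)
side button ((293.4588317871094, 274.83160400390625), (13.949623107910156, 14.692521095275879), 135.64842224121094) [[ 501.9 -273.5   31. ]]
(552, 624, 3)
```

View pics/top_crop.png

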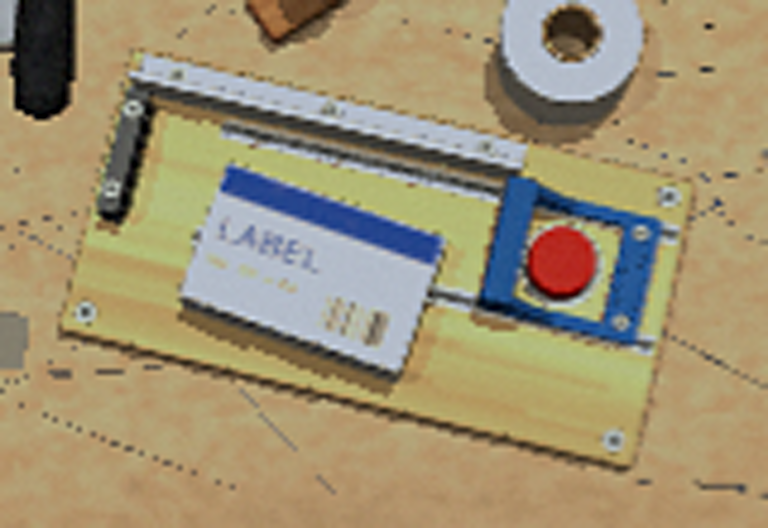

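The crop confirms the blue-and-white "LABEL" carton in the jig. Its top corners are at about crop (230,167), (442,237), (400,376) and (182,297). The button is at (562,262), the base corners at (692,182), (630,464) and (62,332), and the jaw is open.

Run:
```python
from h import *
cm=cam("top"); f=lambda p:np.array(p)/4.8+[240,220]-0.4
B=plane(cm,f([(692,182),(630,462),(62,330)]),15); print("base",B.round(1), np.linalg.norm(B[0]-B[1]),np.linalg.norm(B[1]-B[2]))
C=plane(cm,f([(230,167),(442,237),(400,376),(182,297)]),50); print("carton",C.round(1),np.linalg.norm(np.diff(C,axis=0),axis=1))
b=plane(cm,[(356.7,273.7)],31)[0]
y=(B[2]-B[1]); th=np.arctan2(-y[0],y[1]); print("jig yaw",th)
R=lambda a:np.array([[np.cos(a),-np.sin(a)],[np.sin(a),np.cos(a)]])
o1=(B[0]+B[2])[:2]/2; o2=b[:2]-R(th)@[14,-78.5]; print("origin",o1,o2)
o=(o1+o2)/2
print("carton in jig",((C[:,:2]-o)@R(th)).round(1),"centre",((C[:,:2].mean(0)-o)@R(th)).round(1))
r=lambda x,y,z:np.r_[o+R(th)@[x,y],z]
for P in([45,-52,45],[45,122,45]): print(proj(cm,[r(*P)]),)
```

```text
base [[ 538.  -327.    15. ]
 [ 415.6 -295.1   15. ]
 [ 477.6  -50.    15. ]] 126.4852857241112 252.81290005647168
carton [[ 541.5 -125.5   50. ]
 [ 509.4 -215.6   50. ]
 [ 450.2 -196.5   50. ]
 [ 485.6 -104.7   50. ]] [95.59761607 62.14800317 98.35258366]
jig yaw -0.2479100082333833
origin [ 507.79480147 -188.52031764] [ 507.49457471 -188.10259408]
carton in jig [[ 17.4  69.2]
 [  8.4 -26. ]
 [-53.7 -22. ]
 [-41.9  75.7]] centre [-17.4  24.2]
[[347.8653749  255.16286098]]
[[266.10511432 236.55557232]]
```

```bash
cat >> h.py <<'E'
TH=-0.248; O=np.array([507.6,-188.3])
RJ=np.array([[np.cos(TH),-np.sin(TH)],[np.sin(TH),np.cos(TH)]])
def jig(): s=sensors.sense(); return np.r_[(np.array(s["tool_pos"])[:2]-O)@RJ,s["tool_pos"][2]]
def delta(x,y,z):
    s=sensors.sense(); R=Ro.from_euler("xyz",s["tcp_rot"]); t=np.r_[O+RJ@[x,y],z]
    rv=(R.inv()*Ro.from_euler("xyz",[np.pi,0,TH])).as_rotvec()
    print("jig pose",jig().round(1),"shift",R.inv().apply(t-np.array(s["tool_pos"])).round(1),"rot",rv.round(3))
E
python3 -c "
from h import *
delta(-75,24,100); delta(-75,24,25)"
```

```text
jig pose [-186.6 -396.4  213.2] shift [ 345.6 -263.9  113.6] rot [-0.002  0.001  0.659]
jig pose [-186.6 -396.4  213.2] shift [ 345.6 -263.8  188.6] rot [-0.002  0.001  0.659]
```

The manual's scale: shifts go in shares of 750 mm and turns go in shares of 4 rad. Converting my numbers, 346 mm is 0.4613, 315 mm is 0.42, 0.659 rad is 0.1648.

```bash
python3 -m inch '{"moves":[[55, 0.0467, -0.0347, 0.0067, 0, 0, 0.0175], [55, 0.0933, -0.0707, 0.02, 0, 0, 0.0325], [55, 0.14, -0.1053, 0.04, 0, 0, 0.05], [55, 0.1867, -0.1413, 0.06, 0, 0, 0.065], [55, 0.2333, -0.176, 0.08, 0, 0, 0.0825], [55, 0.28, -0.2107, 0.1, 0, 0, 0.1], [55, 0.3267, -0.2467, 0.12, 0, 0, 0.115], [55, 0.3733, -0.2813, 0.1333, 0, 0, 0.1325], [55, 0.42, -0.3173, 0.1467, 0, 0, 0.15], [55, 0.4613, -0.352, 0.1507, 0, 0, 0.1648]]}' 20; python3 -c "
from h import *
delta(-75,24,25)"
```

```text
clock: 1.35
tool_pos: [441.5, -145.4, 100.1]
tcp_rot: [-3.141, 0.002, -0.25]
contact_force: [0.6, -1.4, 1.5]
width: 55.3
gripper_force: 0.0
jig pose [-74.6  25.4 100.1] shift [-0.2  1.4 75.1] rot [-0.     0.002 -0.002]
```

Scaled: 75 mm is 0.1, 74 mm is 0.0987.

```bash
python3 -m inch '{"moves":[[55, 0, 0.0013, 0.0533, 0, 0, 0], [55, 0, 0.0013, 0.0987, 0, 0, 0], [55, 0, 0.0013, 0.1, 0, 0, 0], [55, 0.0067, 0.0013, 0.1, 0, 0, 0], [55, 0.0133, 0.0013, 0.1, 0, 0, 0], [55, 0.02, 0.0013, 0.1, 0, 0, 0], [55, 0.0267, 0.0013, 0.1, 0, 0, 0], [55, 0.0333, 0.0013, 0.1, 0, 0, 0], [55, 0.04, 0.0013, 0.1, 0, 0, 0], [55, 0.0453, 0.0013, 0.1, 0, 0, 0]]}'; python3 -c "
from h import *
delta(-33,24,25)
cv2.imwrite('pics/t1.png',imaging.grab_frame('top')[220:340,230:400].repeat(4,0).repeat(4,1))"
```

```text
clock: 2.6
tool_pos: [474.4, -156.3, 25.9]
tcp_rot: [3.142, 0.0, -0.248]
contact_force: [-1.1, 0.8, 0.1]
width: 54.7
gripper_force: 0.8
jig pose [-40.   22.8  25.9] shift [ 7.  -1.2  0.9] rot [ 0.  0. -0.]
```

View pics/t1.png

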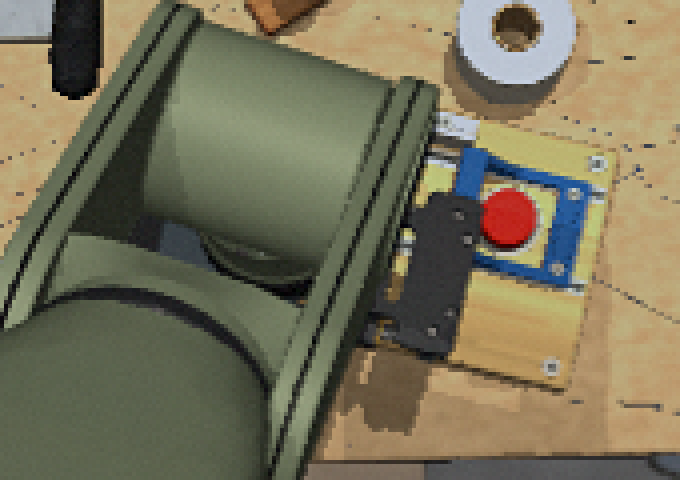

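The arm hides the carton from the top camera, so I'll finish the push in small steps by force.

Scaled: 6 mm is 0.008, 5 mm is 0.0067.

```bash
python3 -m inch '{"moves":[[55, 0.0027, 0, 0, 0, 0, 0], [55, 0.0053, 0, 0, 0, 0, 0], [55, 0.0067, 0, 0, 0, 0, 0], [55, 0.008, 0, 0, 0, 0, 0], [55, 0.008, 0, 0, 0, 0, 0]]}'; python3 -c "
from h import *
print(jig())"; python3 -m inch '{"moves":[[55, 0.0013, 0, 0, 0, 0, 0], [55, 0.0013, 0, 0, 0, 0, 0]]}';python3 -c "
from h import *
print(jig())"
```

```text
clock: 3.28
tool_pos: [480.2, -157.9, 26.0]
tcp_rot: [3.141, -0.001, -0.248]
contact_force: [-0.7, -0.8, -0.6]
width: 54.5
gripper_force: 0.1
[-34.03481235  22.77113052  25.96620703]
clock: 3.52
tool_pos: [480.5, -157.9, 26.0]
tcp_rot: [3.142, 0.001, -0.248]
contact_force: [-2.8, 0.5, 2.1]
width: 54.9
gripper_force: 1.1
[-33.74716506  22.7963854   25.96437342]
```

Scaled: 1 mm is 0.0013.

```bash
for i in 1 2 3; do python3 -m inch '{"moves":[[55, 0.0013, 0, 0, 0, 0, 0], [55, 0.0013, 0, 0, 0, 0, 0]]}' | egrep 'force|pos'; done
```

```text
tool_pos: [480.5, -157.9, 25.9]
contact_force: [-4.5, 0.7, 5.2]
gripper_force: 2.5
tool_pos: [480.5, -157.9, 25.8]
contact_force: [-6.7, 1.9, 5.4]
gripper_force: 3.5
tool_pos: [480.5, -157.8, 25.8]
contact_force: [-8.0, 1.9, 7.1]
gripper_force: 4.5
```

Stalled at the fence, as predicted (x ≈ -33), with about 8 N building up. Back off, rise, and look.

Scaled: -110 mm is -0.1467, 101 mm is 0.1347.

```bash
python3 -m inch '{"moves":[[55, -0.0267, 0, 0, 0, 0, 0], [55, -0.0267, 0, 0, 0, 0, 0], [55, -0.0267, 0, -0.08, 0, 0, 0], [20, -0.0267, 0.0533, -0.1333, 0, 0, 0], [0, 0, 0.1067, -0.1467, 0, 0, 0], [0, 0.06, 0.1347, -0.1467, 0, 0, 0], [0, 0.06, 0.1347, -0.1467, 0, 0, 0], [0, 0.06, 0.1347, -0.1467, 0, 0, 0], [0, 0.06, 0.1347, -0.1467, 0, 0, 0]]}'
python3 - <<'E'
from h import *
delta(14,-79,60)
s=sensors.sense(); w=imaging.grab_frame("wrist"); cv2.imwrite("pics/w2.png",w)
t=imaging.grab_frame("top"); si=imaging.grab_frame("side")
a=cv2.resize(t[220:330,240:400],(480,330)); b=cv2.resize(si[195:305,235:355],(360,330))
cv2.imwrite("pics/ts2.png",cv2.resize(np.hstack([a,b]),(800,314)))
cw=cam("wrist",s); np.save("pics/w2.npy",cw[2])
J=lambda x,y,z:np.r_[O+RJ@[x,y],z]
print(proj(cw,[J(14,-78.5,31),J(-17,-22,50),J(-17,74,50),J(45,-22,50),J(45,74,50)]).round(0))
E
```

```text
clock: 5.4
tool_pos: [502.2, -267.0, 135.8]
tcp_rot: [-3.141, 0.001, -0.248]
contact_force: [-0.5, 0.9, 0.4]
width: 0.4
gripper_force: 0.0
jig pose [ 14.1 -77.6 135.8] shift [-0.   1.4 75.8] rot [-0.     0.001  0.   ]
[[326. 241.]
 [241. 294.]
 [101. 293.]
 [236. 201.]
 [ 88. 202.]]
```

View pics/w2.png

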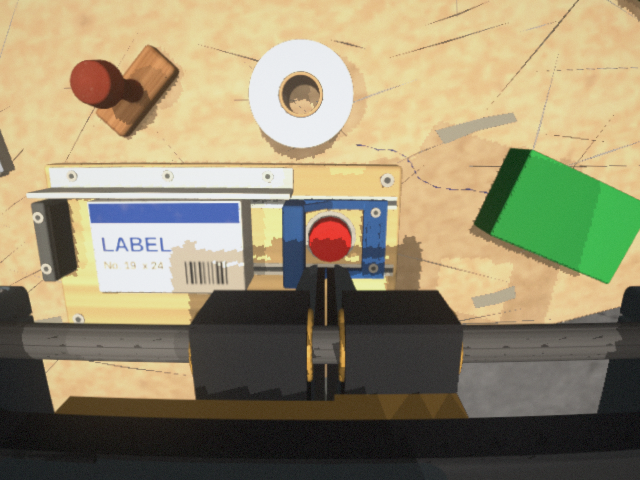

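View pics/ts2.png

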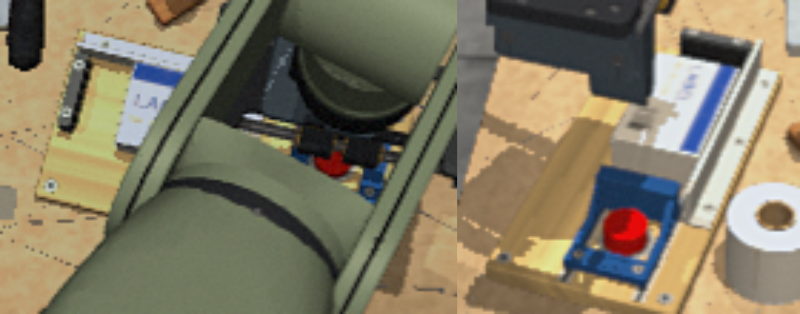

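The wrist view shows the carton's blue edge parallel to and hard against the fence, from (90,202) to (242,202). The button is at (330,240), and the window spans roughly x 305–362 with its centre near 333. I'll aim 3 mm further toward -y and go down.

```bash
python3 -m inch '{"moves":[[0, 0, 0.004, 0.0533, 0, 0, 0], [0, 0, 0.004, 0.1067, 0, 0, 0], [0, 0, 0.004, 0.128, 0, 0, 0], [0, 0, 0.004, 0.1333, 0, 0, 0], [0, 0, 0.004, 0.1373, 0, 0, 0], [0, 0, 0.004, 0.1413, 0, 0, 0], [0, 0, 0.004, 0.1413, 0, 0, 0]]}'; python3 -c "
from h import *
print(jig())"
```

```text
clock: 6.42
tool_pos: [502.8, -271.1, 31.0]
tcp_rot: [3.141, -0.003, -0.248]
contact_force: [1.2, 1.2, 3.3]
width: 0.7
gripper_force: 1.4
[ 15.66804298 -81.44953453  31.0037589 ]
```

Touched the button at z = 31 with 3 N, as expected. Now press.

Scaled: 16 mm is 0.0213, 14 mm is 0.0187.

```bash
python3 -m inch '{"moves":[[0, -0.0013, 0, 0.0053, 0, 0, 0], [0, -0.0013, 0, 0.0107, 0, 0, 0], [0, -0.0013, 0, 0.0147, 0, 0, 0], [0, -0.0013, 0, 0.0187, 0, 0, 0], [0, -0.0013, 0, 0.0213, 0, 0, 0], [0, -0.0013, 0, 0.0213, 0, 0, 0]]}'; python3 -c "
from h import *
print(jig())"
```

```text
clock: 7.18
tool_pos: [502.7, -271.1, 15.3]
tcp_rot: [3.141, -0.004, -0.248]
contact_force: [2.6, 0.0, 10.1]
width: 0.7
gripper_force: 4.8
[ 15.57887031 -81.47335674  15.33820706]
```

Scaled: -25 mm is -0.0333, -23 mm is -0.0307.

```bash
python3 -m inch '{"moves":[[0, 0, -0.0027, -0.0013, 0, 0, 0], [0, 0, -0.0067, -0.0013, 0, 0, 0], [0, 0, -0.0107, -0.0013, 0, 0, 0], [0, 0, -0.0147, -0.0013, 0, 0, 0], [0, 0, -0.0187, -0.0013, 0, 0, 0], [0, 0, -0.0227, -0.0013, 0, 0, 0], [0, 0, -0.0267, -0.0013, 0, 0, 0], [0, 0, -0.0307, -0.0013, 0, 0, 0], [0, 0, -0.0333, -0.0013, 0, 0, 0]]}'
python3 - <<'E'
from h import *
print(jig()); si=imaging.grab_frame("side")
cv2.imwrite("pics/s3.png",cv2.resize(si[195:315,235:365],(650,600)))
E
```

```text
clock: 8.3
tool_pos: [507.7, -247.3, 15.6]
tcp_rot: [3.14, -0.002, -0.248]
contact_force: [0.0, -3.8, 5.2]
width: 0.5
gripper_force: 3.2
[ 14.54373036 -57.13619199  15.61410826]
```

View pics/s3.png

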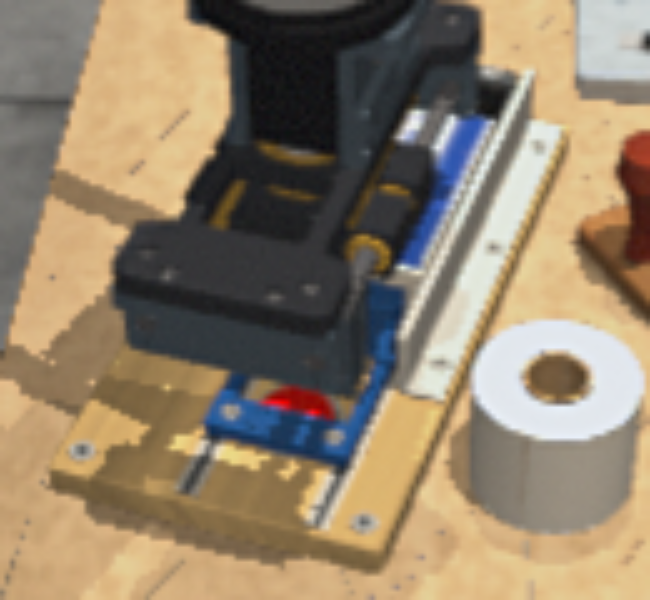

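The jaw has moved about 18 mm and its bridge already covers the rear of the red button at (300,405). Keep sliding, lifting slightly once off the button.

Scaled: -35 mm is -0.0467, -32 mm is -0.0427.

```bash
python3 -m inch '{"moves":[[0, 0, -0.0053, 0, 0, 0, 0], [0, 0, -0.0107, 0, 0, 0, 0], [0, 0, -0.016, -0.0013, 0, 0, 0], [0, 0, -0.0213, -0.004, 0, 0, 0], [0, 0, -0.0267, -0.004, 0, 0, 0], [0, 0, -0.032, -0.004, 0, 0, 0], [0, 0, -0.0373, -0.004, 0, 0, 0], [0, 0, -0.0427, -0.004, 0, 0, 0], [0, 0, -0.0467, -0.004, 0, 0, 0], [0, 0, -0.0467, -0.004, 0, 0, 0]]}'; python3 -c "
from h import *
print(jig())"
```

```text
clock: 9.6
tool_pos: [515.2, -212.7, 17.1]
tcp_rot: [3.141, 0.001, -0.248]
contact_force: [1.2, -3.9, -1.7]
width: 0.3
gripper_force: 1.7
[ 13.3448535  -21.77569538  17.12927724]
```

Scaled: -3 mm is -0.004, -2 mm is -0.0027.

```bash
python3 -m inch '{"moves":[[0, 0, -0.0027, 0, 0, 0, 0], [0, 0, -0.004, 0, 0, 0, 0], [0, 0, -0.004, 0, 0, 0, 0]]}' | egrep 'pos|contact'; for i in 1 2 3 4; do python3 -m inch '{"moves":[[0, 0, -0.0013, 0, 0, 0, 0], [0, 0, -0.0013, 0, 0, 0, 0]]}' | egrep 'pos|contact'; done; python3 -c "
from h import *
print(jig())"
```

```text
tool_pos: [515.6, -208.9, 17.6]
contact_force: [0.7, -1.3, -1.3]
tool_pos: [515.7, -208.8, 17.6]
contact_force: [-1.1, -5.1, -1.9]
tool_pos: [515.7, -208.8, 17.6]
contact_force: [-2.9, -8.7, -3.1]
tool_pos: [515.7, -208.8, 17.6]
contact_force: [-4.6, -12.7, -3.7]
tool_pos: [515.7, -208.7, 17.6]
contact_force: [-5.2, -15.8, -3.4]
[ 12.91420354 -17.80051705  17.60827351]
```

The push is stalled at the end stop with force rising (TCP y -17.8, predicted -18). Release, go up and away, and look.

Scaled: 200 mm is 0.2667, 180 mm is 0.24.

```bash
python3 -m inch '{"moves":[[0, 0, 0.008, 0, 0, 0, 0], [0, 0, 0.0107, 0, 0, 0, 0], [0, 0, 0.0107, -0.04, 0, 0, 0], [0, 0, 0.0107, -0.12, 0, 0, 0], [0, -0.04, 0.08, -0.1867, 0, 0, 0], [0, -0.08, 0.16, -0.1867, 0, 0, 0], [0, -0.08, 0.24, -0.1867, 0, 0, 0], [0, -0.08, 0.2667, -0.1867, 0, 0, 0], [0, -0.08, 0.2667, -0.1867, 0, 0, 0]]}'
python3 - <<'E'
from h import *
t=imaging.grab_frame("top"); si=imaging.grab_frame("side")
a=cv2.resize(t[220:330,240:400],(480,330),interpolation=2); b=cv2.resize(si[195:305,235:355],(360,330),interpolation=2)
cv2.imwrite("pics/ts4.png",cv2.resize(np.hstack([a,b]),(800,314)))
cv2.imwrite("pics/w4.png",imaging.grab_frame("wrist"))
r=blob(t,(0,150,120),(8,255,255),(240,220,400,330)); c=max(cv2.findContours(r,0,2)[0],key=cv2.contourArea)
print(cv2.fitEllipse(c), jig())
E
```

```text
clock: 12.1
tool_pos: [409.6, -385.9, 158.0]
tcp_rot: [-3.141, -0.001, -0.251]
contact_force: [0.3, 1.0, -0.1]
width: 0.1
gripper_force: 0.0
((356.6746520996094, 273.8499755859375), (12.962044715881348, 13.203585624694824), 6.266359329223633) [ -46.4051039  -212.83873405  157.79515105]
```

View pics/ts4.png

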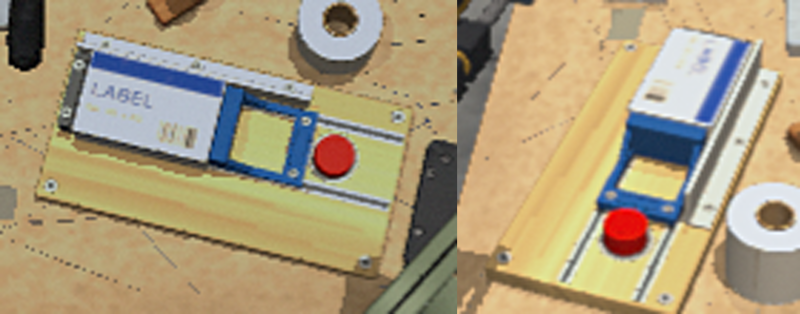

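View pics/w4.png

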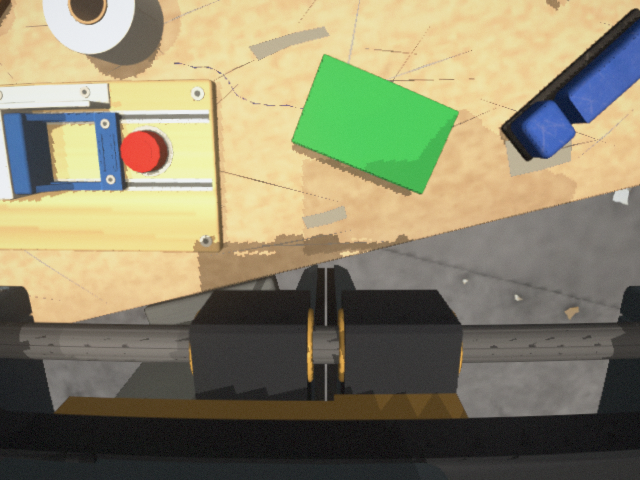

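The carton is closed between the fixed jaw and the sliding jaw and flat against the fence. The button (top pixel 356.7,273.8, the same as at the start) is fully up behind the jaw's rear edge.

```bash
python3 -c "
from station import env
print(env.close_job())"
```

```text
the job is handed in; nothing more can be done
None
```

The job is done and handed in at about 12 s of the 40 s allowed: the carton lies flat against the fence, closed in against the fixed jaw, with the button fully up behind the sliding jaw; I touched nothing else on the bench.

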